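# Snap a clock bezel home in the bench press

### The job

Slide the wooden holder (it has a blue fin to grip) along the bench without lifting it until the red dot on the clock face is right under the white tip of the green press. Then push the press's red knob down so that the tip snaps the bezel fully home on the clock case (the force builds up, then suddenly drops), and keep pressing firmly: finish while your fingers still hold the knob down, with the tip pressing on the face. Do not press the bezel with the gripper itself, do not drive the sprung knob to its stop, and leave the other things on the bench where they are.

Things in the scene. Friction and masses are not known exactly. Their poses are not given: they have to be found in the camera images.
- work: light wooden sliding holder, loose on the bench, 0.4 to 0.7 kg, carrying a fixed black clock case. Origin: centre of the underside of its square base (96 x 96 x 12 mm), on the bench. A tongue 36 mm wide, 12 mm thick runs along -x to x = -145 mm and carries the blue fin. Case 60 x 60 mm, top at z = 34 mm, with brass spring clips in its +y and -y sides
- fin_top (a point): centre of the top of the blue fin to grip, 57 mm above the bench, at x = -115 mm, y = 0 of the holder; the fin is 34 mm long (holder's x), 14 mm thick (holder's y) and rises 45 mm above the tongue
- bezel: square brass bezel with the white clock face, loose, 72 x 72 x 20 mm, 50 g, laid on the clips with its skirt already around the case; origin: centre of its lower edge, 28 mm above the bench at the start. Fully home, the origin is 18 mm above the holder's underside (10 mm lower). The clips resist with about 10 to 15 N at the tip, then give way suddenly
- mark (a point): red dot, 8 mm wide, in the middle of the clock face, on the bezel's top (48 mm above the bench at the start)
- ram: vertical steel ram of the press, 17 mm thick, with a white rounded tip 12 mm wide; origin: the lowest point of the tip, 56 mm above the bench when up; slides only straight down, at most 32 mm; a return spring lifts it (about 3 N to start it, 5 N at 20 mm down)
- knob (a joint): how far the red knob is pushed down on the ram (m), 0 free, 0.030 at its stop: the knob rides on a spring on top of the ram, which starts to give at 3 N and stiffens by 1.2 N per mm
- knob_top (a point): centre of the top of the red knob, 36 mm wide, 26 mm high, straight above the ram's tip, 228 mm above the bench when up; pushing it drives the ram. It comes down about 18 mm until the bezel is home, plus what the knob's spring gives; then 12 to 22 N on the knob holds it well
- press: green press, bolted to the bench; origin on the bench straight below the ram; its column stands at x = 100 to 150 mm and its foot at x = 85 to 215 mm, 110 mm wide; its upper arm, 28 mm wide, spans z = 114 to 148 mm from the column to the ram's guide, 32 mm wide, z = 105 to 156 mm
- tray: grey parts tray 110 x 130 x 22 mm, origin under its centre; leave it alone
- bottle: clear bottle with blue cap, 60 mm wide, 160 mm tall, origin under its centre; leave it alone
- jar: amber jar, 54 mm wide, 60 mm tall, origin under its centre; leave it alone
- mandrel: steel ring mandrel, standing cone 56 mm wide at its foot, 130 mm tall, origin under its centre; leave it alone
- screwdriver: yellow screwdriver lying on the bench, 160 mm long along its x, some 25 mm thick; leave it alone
- ringbox: blue ring box 55 x 55 x 30 mm, origin under its centre; leave it alone
- cup: white cup, 64 mm wide, 70 mm tall, origin under its centre; leave it alone
Mind the look-alikes: they are no part of the job. What is shaped like the work but orange or turquoise is not meant. What is shaped like the bezel but pink is not meant.

How it is judged:
On the way, in this order (a step that is already met when the one before it is completed fails the run):
1. the red dot stands under the tip of the press, the holder flat on the bench and at rest, the bezel not yet snapped (horizontal distance between mark and ram below 0.006 m and linear speed of work below 0.01 m/s and height (world z) of work below 0.004 m and z of bezel in the frame of work above 0.024 m), for 0.3 s.
2. the bezel snaps fully home with the ram pressing on it (z of bezel in the frame of work below 0.0195 m and contact force between ram and bezel above 1 N), for 0.1 s.
At the end, for the whole second after the job is handed in: Bezel home (within 1.5 mm of its seat, tilted under 0.05 rad), red dot within 7 mm of the tip's axis, holder flat on the bench, fingers still pushing the knob with over 5 N and the tip pressing the face with over 4 N (z of bezel in the frame of work below 0.0195 m and angle between the z axis of bezel and the z axis of work, either way round below 0.05 rad and horizontal distance between mark and ram below 0.007 m and height (world z) of work below 0.004 m and contact force between ram and bezel above 4 N and contact force between the fingers and ram above 5 N); the arm keeps its last pose, push and grip.
It fails at once if the holder is lifted off the bench (over 8 mm) (height (world z) of work above 0.008 m).
It fails at once if the gripper pushes on the bezel itself (over 3 N) (contact force between the fingers and bezel above 3 N).
It fails at once if the sprung knob is driven to its stop (value of joint knob above 0.029 m).
It fails at once if another thing on the bench is moved by more than 20 mm (distance of any of tray, bottle, jar, mandrel, screwdriver, ringbox, cup from where it was at the start of the episode above 0.02 m).
It also fails if it takes over 69 s, if anything falls off the work surface, if the arm or the gripper's body presses on something with over 40 N, if the wrist force passes 120 N, or if a joint passes its speed limit or range.

### The arm

A 7-joint arm with a two-finger parallel gripper is mounted at the origin on the work surface. World frame = base frame: x ahead of the robot, y to its left, z up, the work surface at z = 0. Lengths are in m, angles in rad, forces in N, time in s.
With the tool pointing down it reaches from about 0.35 to 0.9 m from the base axis. Payload 8.1 kg.
Tool frame: the origin (TCP) lies between the finger pads; the fingertips stand ahead of it and the grasp point (between the pads) is the TCP (arm.nose_length is the z of the fingertips in the tool frame, in m); z points along the fingers, y is the line along which they close (so a half turn about z gives the same grasp; the last joint's range is limited). The gripper opens to 92 mm and grips with 3 to 60 N. Pads are 19 mm wide; open, the fingers measure 130 mm over their backs; the gripper's body (75 mm by 190 mm) begins 47 mm behind the grasp point.
Start: joints at [1.073, 0.434, 0.025, 1.573, -0.012, 1.134, -0.075], TCP at [0.24, -0.577, 0.246] pointing down, gripper open.
Joint ranges: [-2.62, 2.62], [-0.44, 2.09], [-1.27, 1.32], [0.08, 2.57], [-1.32, 4.46], [0.12, 2], [-2.74, 2.74]. Speed limits (rad/s): [2.22, 2.22, 3.01, 3.01, 3.14, 3.14, 3.14].

### API

Orientations are given as a rotation vector (axis times angle).
In Python, from cell import sensors, optics, arm gives the robot as it stands.
- The arm moves only by the tool arm_command, never from a script. Its argument "deltas" is one flat list of numbers, 7 for each row, row after row: the turn, a rotation vector about the world's x, y, z as a fraction of full scale, then the shift along the world's x, y, z as a fraction of full scale, then the finger opening in mm, from 0 to 91.8. In form: [wx, wy, wz, dx, dy, dz, fingers, wx, wy, wz, dx, dy, dz, fingers, ...]. A call has 1 to 20 rows; each row is the pose to reach, as a shift and turn from the pose commanded when the call began; what a row does not reach only later rows make up. Full scale, the value 1, is 1 m for a shift and 90 degrees for a turn. A row lasts 1/10 s, in which the tool goes at most 50 mm and 8.59 degrees, less where a joint would pass 70% of its speed; a pose out of reach is approached as far as the arm can. A call with a number of a shift or a turn outside -1 to 1 is refused whole. A call with a gripper value outside its range is refused whole. The fingers move at their own pace and stop on an object; "force" is the grip in N (left out, the last holds). Time passes only in rows, so rows that repeat a pose let the fingers close. It gives the time, the measured TCP pose, the force, the opening and the grip force at its end, in the units of the state.
- sensors.observe(): the state, without advancing time (a new reading comes with each control period).
- optics.get_image(name): name is "scene" or "top"; returns the picture (420x560x3 uint8, blue, green, red); there is no depth.
- optics.calibration(name): a dict with "camera_matrix" (3x3 intrinsics, pixels), "D" ([k1, k2, p1, p2, k3] as OpenCV has them; the pictures are not rectified), "rvec" (rotation vector, rad) and "tvec" (3), from world to camera coordinates, as OpenCV has them. Camera axes: x right, y down, z forward; pixel columns grow to the right and rows downward; lengths in m; the calibration is good to about 2 mm. A picture is of the moment at which its call begins. calibration takes no time and is no camera call.
- arm.sign_off(): hands the job in; it is judged then, once.
The state is a dict: "clock": time; "joints": joint angles; "dq": joint speeds; "joint_efforts": joint torques, N m; "position": TCP position; "ee_rot": TCP orientation; "force": force on the tool from outside, world axes, zero at the start; "ft_torque": the same for the moment, N m; "width": opening from 0.0 (shut) to 1.0 (fully open); "gripper_force": force on a finger pad.
Only numpy, scipy, OpenCV 4.12 (cv2) and the standard library are available. Lean on these libraries where they do the work, as an engineer would, in place of code of your own. Each camera call takes 0.05 s, during which the arm holds its last target. There are 200 camera calls.

## Working session

There is one attempt and no reset: what is moved stays moved. The work goes in short steps, Python scripts to look and compute and a tool call to move; the robot and the scene stay as the last step left them, time stands still between calls to the robot, and variables do not carry over. Pictures are saved under pics/ and viewed, at most 10 in all, crops included, and the job is handed in when it is done.

Besides the shell and the picture viewer there is one more tool, called after ">>>" in YAML: its name, and indented under it one key for each argument. arm_command: Moves the arm, as the interface text tells. Its arguments: {"type":"object","properties":{"deltas":{"type":"array","items":{"type":"number"}},"force":{"type":"number"}},"required":["deltas"]}

```bash
mkdir -p pics
python3 - <<'E'
from cell import sensors, optics, arm
import cv2
s=sensors.observe(); print(s['clock'],s['position'],s['ee_rot'],s['width'],s['force'],arm.nose_length)
for n in('scene','top'):
    cv2.imwrite(f'pics/{n}0.png',optics.get_image(n)); c=optics.calibration(n); print(n,c)
E
```

```text
0.0 [ 0.24014846 -0.57652677  0.24496066] [-3.07918663e+00 -6.15689912e-01  6.80648288e-04] 1.000411011352244 [-0.59180243  0.2239327   0.07973628] 0.019
scene {'camera_matrix': array([[502.35901067,   0.        , 274.86671379],
       [  0.        , 502.35901067, 200.36180059],
       [  0.        ,   0.        ,   1.        ]]), 'D': array([-0.13138915,  0.        ,  0.        ,  0.        ,  0.        ]), 'rvec': array([ 0.7275796 ,  2.68005749, -1.03015921]), 'tvec': array([ 0.44629275, -0.09965688,  1.71548358])}
top {'camera_matrix': array([[450.27728618,   0.        , 283.96539825],
       [  0.        , 450.27728618, 209.29214738],
       [  0.        ,   0.        ,   1.        ]]), 'D': array([-0.12095449,  0.        ,  0.        ,  0.        ,  0.        ]), 'rvec': array([ 2.15854035, -2.12128774,  0.20884532]), 'tvec': array([-0.01304481,  0.54663074,  1.38801122])}
```

View pics/scene0.png

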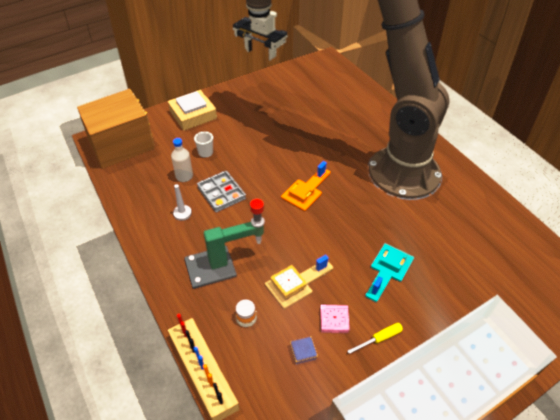

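View pics/top0.png

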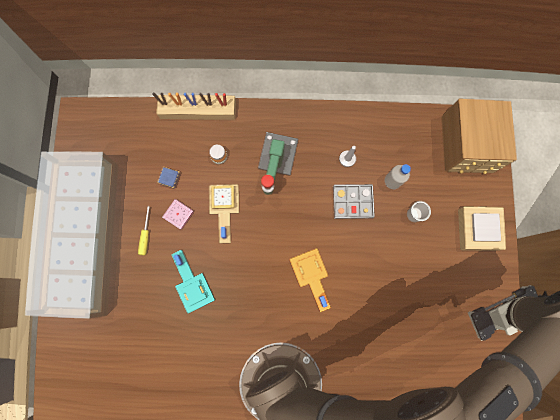

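The scene view shows the work with its dot at about (288,281), the fin at (322,263) and the knob at (257,206). In the top view the dot is near (222,196), the fin at (223,232) and the knob at (268,183). I'll refine these by colour and compare the two views.

```bash
cat > h.py <<'E'
import cv2, numpy as np
from cell import sensors, optics, arm
def ray(n,uv):
    c=optics.calibration(n); R=cv2.Rodrigues(c['rvec'])[0]
    p=cv2.undistortPoints(np.array([[uv]],float),c['camera_matrix'],c['D'])[0,0]
    return -R.T@c['tvec'], R.T@np.array([p[0],p[1],1])
def atz(n,uv,z):
    o,d=ray(n,uv); return o+d*(z-o[2])/d[2]
def tri(a,b):
    (o1,d1),(o2,d2)=ray('scene',a),ray('top',b)
    A=np.c_[d1,-d2]; t=np.linalg.lstsq(A,o2-o1,rcond=None)[0]
    p,q=o1+t[0]*d1,o2+t[1]*d2; return (p+q)/2,np.linalg.norm(p-q)
def blob(im,box,kind):
    x0,y0,x1,y1=box; c=im[y0:y1,x0:x1].astype(int); b,g,r=c[...,0],c[...,1],c[...,2]
    m={'red':(r>110)&(r>1.8*g)&(r>1.8*b),'blue':(b>70)&(b>1.5*r)&(b>1.3*g),
       'bezel':(r>150)&(g>140)&(b>110),'reddot':(r-(g+b)/2>40)&(b>g-15)}[kind]
    v,u=np.nonzero(m); return (u.mean()+x0,v.mean()+y0),m.sum(),(u.min()+x0,u.max()+x0,v.min()+y0,v.max()+y0)
E
python3 - <<'E'
from h import *
I={'scene':cv2.imread('pics/scene0.png'),'top':cv2.imread('pics/top0.png')}
B={'knob':('red',(245,196,270,220),(255,170,280,195),.222),'fin':('blue',(312,252,332,275),(215,222,232,242),.05),
 'dot':('reddot',(280,273,297,290),(215,189,231,204),.048),'face':('bezel',(270,262,308,300),(208,182,238,212),.048)}
for k,(kind,bs,bt,z) in B.items():
    a=blob(I['scene'],bs,kind); b=blob(I['top'],bt,kind)
    print(k,a,b,'\n  ',atz('scene',a[0],z).round(4),atz('top',b[0],z).round(4),tri(a[0],b[0]))
s=I['scene'][225:325,240:350]; t=I['top'][130:250,200:310]
cv2.imwrite('pics/c1.png',np.hstack([cv2.resize(s,(440,400)),cv2.resize(t,(360,400))]))
E
```

```text
knob ((np.float64(257.08253358925145), np.float64(206.3704414587332)), np.int64(521), (np.int64(245), np.int64(269), np.int64(196), np.int64(219))) ((np.float64(266.9779411764706), np.float64(180.77941176470588)), np.int64(136), (np.int64(261), np.int64(273), np.int64(175), np.int64(187))) 
   [0.6012 0.0563 0.222 ] [0.597  0.0492 0.222 ] (array([0.5984716 , 0.04966393, 0.21410731]), np.float64(0.00110448531594276))
fin ((np.float64(321.6949152542373), np.float64(261.9830508474576)), np.int64(118), (np.int64(317), np.int64(327), np.int64(255), np.int64(269))) ((np.float64(222.96153846153845), np.float64(232.07692307692307)), np.int64(52), (np.int64(221), np.int64(225), np.int64(227), np.int64(237))) 
   [0.4776 0.1956 0.05  ] [0.4697 0.1878 0.05  ] (array([0.47162691, 0.1889328 , 0.03732189]), np.float64(0.001015874401906822))h.py:17: RuntimeWarning: Mean of empty slice.
  v,u=np.nonzero(m); return (u.mean()+x0,v.mean()+y0),m.sum(),(u.min()+x0,u.max()+x0,v.min()+y0,v.max()+y0)
  ret = ret.dtype.type(ret / rcount)
Traceback (most recent call last):
  File "h.py", line 17, in blob
    v,u=np.nonzero(m); return (u.mean()+x0,v.mean()+y0),m.sum(),(u.min()+x0,u.max()+x0,v.min()+y0,v.max()+y0)
                                                                 ~~~~~^^
ValueError: zero-size array to reduction operation minimum which has no identity
```

```bash
sed -i "s/(r>110)&(r>1.8\*g)&(r>1.8\*b)/(r>120)\&(r>4*g)\&(r>4*b)/" h.py
python3 - <<'E'
from h import *
I={'scene':cv2.imread('pics/scene0.png'),'top':cv2.imread('pics/top0.png')}
B={'knob':('red',(245,196,270,220),(255,170,280,195),.215),'face':('bezel',(270,262,308,300),(208,182,238,212),.048)}
for k,(kind,bs,bt,z) in B.items():
    a=blob(I['scene'],bs,kind); b=blob(I['top'],bt,kind)
    print(k,a,b,'\n  ',atz('scene',a[0],z).round(4),atz('top',b[0],z).round(4),tri(a[0],b[0]))
s=I['scene'][225:325,240:350]; t=I['top'][130:250,200:310]
s=I['scene'][195:305,240:340]; t=I['top'][165:245,205:285]
cv2.imwrite('pics/c1.png',np.hstack([cv2.resize(s,(400,440),interpolation=2),cv2.resize(t,(400,400),interpolation=2)[:440] if 0 else cv2.copyMakeBorder(cv2.resize(t,(400,400),interpolation=2),0,40,0,0,0)]))
E
```

```text
h.py:17: RuntimeWarning: Mean of empty slice.
  v,u=np.nonzero(m); return (u.mean()+x0,v.mean()+y0),m.sum(),(u.min()+x0,u.max()+x0,v.min()+y0,v.max()+y0)
  ret = ret.dtype.type(ret / rcount)
Traceback (most recent call last):
  File "h.py", line 17, in blob
    v,u=np.nonzero(m); return (u.mean()+x0,v.mean()+y0),m.sum(),(u.min()+x0,u.max()+x0,v.min()+y0,v.max()+y0)
                                                                 ~~~~~^^
ValueError: zero-size array to reduction operation minimum which has no identity
```

Run:
```python
from h import *
I={'scene':cv2.imread('pics/scene0.png'),'top':cv2.imread('pics/top0.png')}
s=I['scene'][195:305,240:340]; t=I['top'][165:245,205:285]
cv2.imwrite('pics/c1.png',np.hstack([cv2.resize(s,(400,440),interpolation=0),cv2.copyMakeBorder(cv2.resize(t,(400,400),interpolation=0),0,40,0,0,0)]))
print(I['top'][183,258:280].tolist()); print(I['top'][175:195,268].tolist()); print(I['scene'][206,245:272].tolist())
print(I['top'][196,218:228].tolist())
```

```text
[[63, 93, 138], [65, 95, 139], [66, 97, 134], [58, 77, 165], [71, 82, 228], [87, 98, 248], [84, 95, 243], [85, 97, 241], [85, 96, 241], [85, 98, 241], [86, 97, 241], [86, 95, 242], [84, 97, 244], [86, 98, 249], [67, 78, 226], [47, 60, 146], [46, 66, 85], [50, 72, 107], [50, 73, 106], [50, 71, 106], [52, 72, 107], [47, 70, 106]]
[[64, 71, 249], [70, 79, 239], [77, 87, 238], [78, 88, 238], [80, 91, 239], [79, 90, 240], [82, 93, 241], [84, 96, 242], [86, 97, 241], [87, 101, 243], [87, 99, 245], [64, 75, 221], [34, 45, 116], [61, 68, 110], [146, 152, 154], [228, 233, 241], [219, 223, 233], [120, 131, 133], [55, 75, 64], [65, 87, 100]]
[[41, 86, 160], [40, 85, 158], [39, 83, 155], [35, 79, 148], [34, 72, 147], [22, 50, 182], [5, 27, 236], [0, 16, 251], [0, 19, 253], [0, 15, 253], [0, 21, 254], [0, 19, 254], [0, 20, 254], [0, 22, 254], [0, 24, 254], [0, 21, 253], [0, 25, 249], [7, 31, 229], [25, 51, 184], [35, 72, 164], [39, 86, 167], [41, 90, 171], [41, 91, 172], [42, 92, 173], [41, 90, 171], [40, 89, 169], [42, 89, 169]]
[[244, 246, 245], [242, 246, 245], [236, 241, 244], [189, 194, 242], [29, 43, 241], [147, 153, 240], [228, 232, 241], [244, 248, 245], [241, 245, 245], [243, 246, 246]]
```

View pics/c1.png

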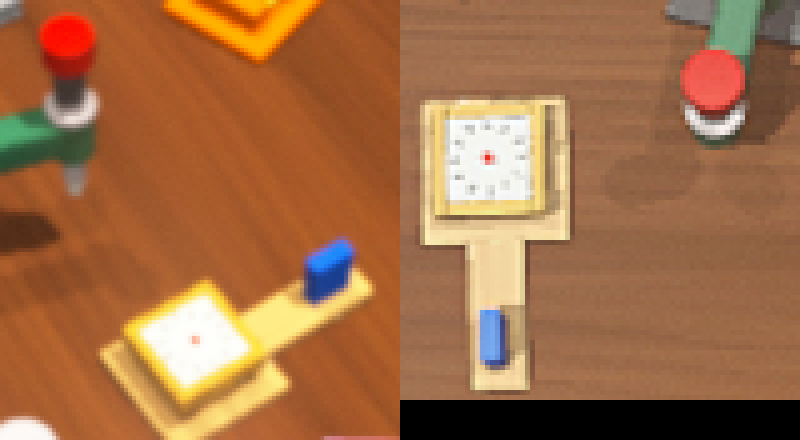

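The crop shows the dot at top (221.9,196.1) and scene (288.2,279.8). The ram tip is at scene (258.2,242.7), and the knob top at top (267.2,180.6) and scene (256.5,202.8).

Run:
```python
from h import *
p=lambda *a:print(*[np.round(x,4) for x in a])
p(atz('top',(221.9,196.1),.048),atz('scene',(288.2,279.8),.048),*tri((288.2,279.8),(221.9,196.1)))
p(atz('top',(267.2,180.6),.228),atz('scene',(256.5,202.8),.228),atz('scene',(258.2,242.7),.057),*tri((256.5,202.8),(267.2,180.6)))
p(atz('top',(222.7,231.5),.057), atz('top',(500/5+125-.5,385/5+164.5),.012))
# work corners top view at z=.012, tongue end; scene fin top
for u,v in [(421,98),(569,98),(421,243),(569,243),(472,389),(528,389)]: p((u,v),atz('top',((u-400)/5+204.5,v/5+164.5),.012))
# scene fin top corners
for u,v in [(305,255),(345,238),(353,243),(313,260)]: p((u,v),atz('scene',(u/4+239.5,v/4+194.5),.057))
```

```text
[0.5858 0.1959 0.048 ] [0.5885 0.1972 0.048 ] [0.5869 0.1959 0.0448] 0.0013
[0.5961 0.0484 0.228 ] [0.5989 0.0493 0.228 ] [0.6006 0.0502 0.057 ] [0.5973 0.048  0.2256] 0.0016
[0.4707 0.1879 0.057 ] [0.4438 0.1861 0.012 ]
[421  98] [0.6327 0.2456 0.012 ]
[569  98] [0.6345 0.1477 0.012 ]
[421 243] [0.5357 0.2412 0.012 ]
[569 243] [0.5376 0.1445 0.012 ]
[472 389] [0.4408 0.2041 0.012 ]
[528 389] [0.4416 0.1679 0.012 ]
[305 255] [0.488  0.1803 0.057 ]
[345 238] [0.4556 0.1824 0.057 ]
[353 243] [0.4532 0.1889 0.057 ]
[313 260] [0.4855 0.1867 0.057 ]
```

>>> arm_command:
  deltas: [0,0,-0.22,0.231,0.764,0,60,0,0,-0.22,0.231,0.764,0,60,0,0,-0.22,0.231,0.764,0,60,0,0,-0.22,0.231,0.764,0,60,0,0,-0.22,0.231,0.764,0,60,0,0,-0.22,0.231,0.764,0,60,0,0,-0.22,0.231,0.764,0,60,0,0,-0.22,0.231,0.764,0,60,0,0,-0.22,0.231,0.764,0,60,0,0,-0.22,0.231,0.764,0,60,0,0,-0.22,0.231,0.764,0,60,0,0,-0.22,0.231,0.764,0,60,0,0,-0.22,0.231,0.764,0,60,0,0,-0.22,0.231,0.764,0,60,0,0,-0.22,0.231,0.764,0,60,0,0,-0.22,0.231,0.764,0,60,0,0,-0.22,0.231,0.764,0,60,0,0,-0.22,0.231,0.764,0,60,0,0,-0.22,0.231,0.764,-0.05,60,0,0,-0.22,0.231,0.764,-0.1,60]

```text
clock: 2.1
position: [0.4724, 0.1857, 0.1457]
ee_rot: [-3.14, -0.073, -0.006]
force: [1.2, -0.5, -0.3]
width: 0.649
gripper_force: 0.0
```

>>> arm_command:
  deltas: [0,0,0,-0.001,0.001,-0.03,50,0,0,0,-0.001,0.001,-0.06,50,0,0,0,-0.001,0.001,-0.085,50,0,0,0,-0.001,0.001,-0.105,50,0,0,0,-0.001,0.001,-0.105,50]
  force: 15

```text
clock: 2.6
position: [0.4688, 0.1854, 0.0386]
ee_rot: [3.138, 0.074, -0.007]
force: [0.0, 0.5, -0.1]
width: 0.543
gripper_force: 0.0
```

Run:
```python
from h import *
s=sensors.observe(); print(s['position'],s['force'],s['width'])
a,b=optics.get_image('scene'),optics.get_image('top')
cv2.imwrite('pics/c2.png',np.hstack([cv2.resize(a[195:305,240:340],(400,440),interpolation=2),cv2.copyMakeBorder(cv2.resize(b[165:245,205:285],(400,400),interpolation=2),0,40,0,0,0)]))
```

```text
[0.46875029 0.18535951 0.03864379] [ 0.0069939   0.51776334 -0.07874707] 0.5430310540507396
```

View pics/c2.png

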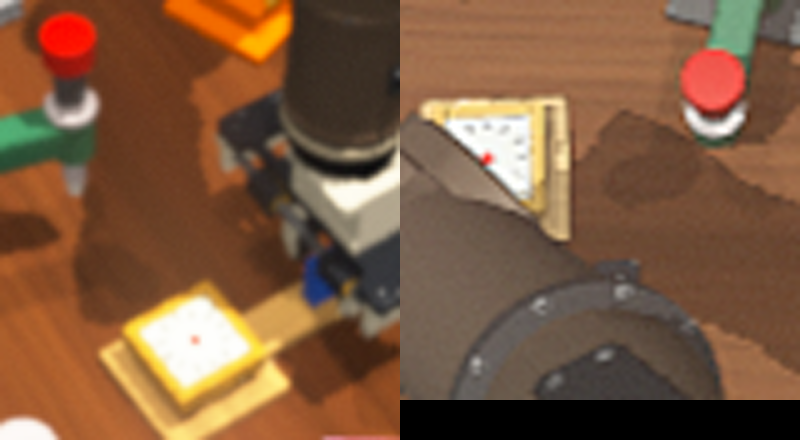

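Fin is between the fingers; the dot is unmoved.

>>> arm_command:
  deltas: [0,0,0,0,0,0,12,0,0,0,0,0,0,8,0,0,0,0,0,0,8,0,0,0,0,0,0,8,0,0,0,0,0,0,8,0,0,0,0,0,0,8,0,0,0,0,0,0,8]
  force: 15

```text
clock: 3.4
position: [0.4705, 0.1884, 0.041]
ee_rot: [-3.14, -0.078, -0.001]
force: [-0.8, -0.6, 6.5]
width: 0.154
gripper_force: 15.0
```

Run:
```python
from h import *
s=sensors.observe(); print(s['position'],s['ee_rot'],s['force'],s['width'],s['gripper_force'])
im=optics.get_image('scene'); a=blob(im,(282,272,296,288),'reddot'); print(a, atz('scene',a[0],.048))
```

```text
[0.47051556 0.18838847 0.04103809] [-3.14038645e+00 -7.81325088e-02 -8.30367152e-04] [-0.8308048  -0.58815431  6.45253924] 0.15391198514680993 14.99758467078209h.py:17: RuntimeWarning: Mean of empty slice.
  v,u=np.nonzero(m); return (u.mean()+x0,v.mean()+y0),m.sum(),(u.min()+x0,u.max()+x0,v.min()+y0,v.max()+y0)
  ret = ret.dtype.type(ret / rcount)
Traceback (most recent call last):
  File "h.py", line 17, in blob
    v,u=np.nonzero(m); return (u.mean()+x0,v.mean()+y0),m.sum(),(u.min()+x0,u.max()+x0,v.min()+y0,v.max()+y0)
                                                                 ~~~~~^^
ValueError: zero-size array to reduction operation minimum which has no identity
```

>>> arm_command:
  deltas: [0,0,0,0.001,-0.007,0,8,0,0,0,0.001,-0.015,0,8,0,0,0,0.002,-0.025,0,8,0,0,0,0.003,-0.035,0,8,0,0,0,0.004,-0.045,0,8,0,0,0,0.004,-0.055,0,8,0,0,0,0.005,-0.065,0,8,0,0,0,0.006,-0.075,0,8,0,0,0,0.007,-0.085,0,8,0,0,0,0.008,-0.095,0,8,0,0,0,0.008,-0.105,0,8,0,0,0,0.009,-0.115,0,8,0,0,0,0.01,-0.124,0,8,0,0,0,0.011,-0.132,0,8,0,0,0,0.011,-0.138,0,8,0,0,0,0.012,-0.142,0,8,0,0,0,0.012,-0.145,0,8,0,0,0,0.012,-0.147,0,8,0,0,0,0.012,-0.147,0,8]

```text
clock: 5.35
position: [0.4828, 0.0413, 0.041]
ee_rot: [-3.14, -0.078, -0.002]
force: [0.3, 4.9, 4.2]
width: 0.162
gripper_force: 15.4
```

Run:
```python
from h import *
s=sensors.observe(); print(s['position'],s['ee_rot'],s['force'],s['width'],s['gripper_force'])
a,b=optics.get_image('scene'),optics.get_image('top')
cv2.imwrite('pics/s3.png',a);cv2.imwrite('pics/t3.png',b)
cv2.imwrite('pics/c3.png',np.hstack([cv2.resize(a[190:290,220:320],(400,400),interpolation=2),cv2.resize(b[160:240,230:310],(400,400),interpolation=2)]))
```

```text
[0.48278131 0.04127862 0.04103957] [-3.13988702e+00 -7.80533496e-02 -1.77780928e-03] [0.3428588  4.94638373 4.23551258] 0.1618594780185059 15.37250429391861
```

View pics/c3.png

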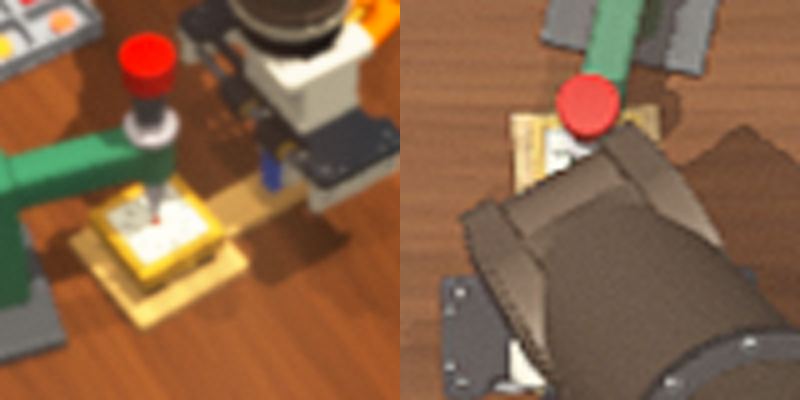

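The dot shows just below the tip, around (155,220) in the left crop. I'll zoom in to check the offset.

Run:
```python
from h import *
a=cv2.imread('pics/s3.png'); 
cv2.imwrite('pics/c4.png',cv2.resize(a[225:260,240:280],(800,700),interpolation=0)[:600])
c=optics.calibration('scene')
for q in [(.599,.0495,.228),(.599,.0495,.056),(.599,.0495,.048),(.605,.0495,.048),(.599,.0555,.048)]:
    print(q,cv2.projectPoints(np.array([q]),c['rvec'],c['tvec'],c['camera_matrix'],c['D'])[0].ravel())
m=a[238:252,250:268].astype(int); print((m[...,2]-(m[...,0]+m[...,1])//2))
```

```text
(0.599, 0.0495, 0.228) [256.48957952 202.87379135]
(0.599, 0.0495, 0.056) [258.59768547 242.51520976]
(0.599, 0.0495, 0.048) [258.68720304 244.18590212]
(0.605, 0.0495, 0.048) [256.87280246 245.0288906 ]
(0.599, 0.0555, 0.048) [259.6942269  245.61919241]
[[104 126 119 108  96  76  39  21  17  18  18  21  25  33  52  84 114 122]
 [105 113 107  87  62  36  25  19  18  18  20  22  24  27  35  60  91 111]
 [ 88  74  61  47  32  22  20  19  16  17  20  21  17  16  17  28  55  86]
 [ 56  39  30  26  23  22  20  19  18  18  16   8   5   5   6  11  23  48]
 [ 31  26  24  23  23  23  22  20  20  20  11   5   3   3   5   5   5  11]
 [ 24  24  22  22  23  24  24  25  31  33  12   5   4   4   4   3   2   3]
 [ 24  24  23  23  23  24  25  35  61  71  27   9   6   6   5   5   4   3]
 [ 22  23  22  23  24  24  28  46  81  91  37  12   6   5   5   8   7   5]
 [ 26  22  22  22  23  24  22  26  40  36  16   7   5   5   5   7   7   5]
 [ 34  25  24  22  24  18  11   8   7   8   6   5   5   5   6   8   9   6]
 [ 55  36  25  18  14  10   6   4   4   4   4   4   5   6   7   7   9   9]
 [ 76  44  23  11   6   6   5   4   4   4   4   5   7   8   8   8  11  17]
 [100  65  27   8   6   8   7   5   5   6   6   6  10  16  17  19  34  60]
 [120  98  57  18   7   8   8   5   6  10   8   6  11  24  42  61  85 106]]
```

View pics/c4.png

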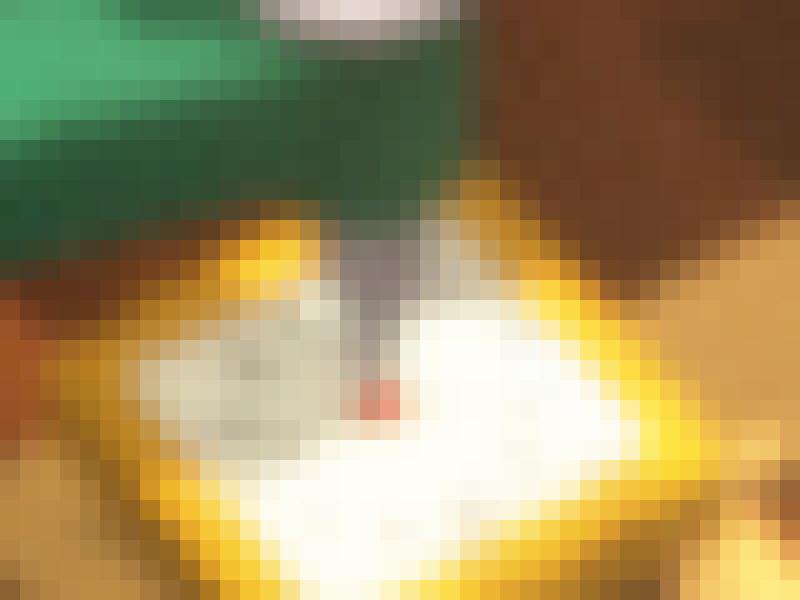

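The dot is within about 1.5 mm of the tip's axis. I'll hold, release and rise.

>>> arm_command:
  deltas: [0,0,0,0,0,0,8,0,0,0,0,0,0,8,0,0,0,0,0,0,20,0,0,0,0,0,0,40,0,0,0,0,0,0,50,0,0,0,0,0,0,50,0,0,0,0,0,0,50,0,0,0,0,0,0,50,0,0,0,0,0,0.01,50,0,0,0,0,0,0.03,50,0,0,0,0,0,0.06,50,0,0,0,0,0,0.1,50,0,0,0,0,0,0.14,50,0,0,0,0,0,0.18,50,0,0,0,0,0,0.22,50,0,0,0,0,0,0.25,50,0,0,0,0,0,0.26,50,0,0,0,0,0,0.26,0,0,0,0,0,0,0.26,0,0,0,0,0,0,0.26,0]

```text
clock: 7.45
position: [0.4815, 0.0408, 0.2992]
ee_rot: [3.14, 0.077, -0.004]
force: [0.2, 0.4, -0.5]
width: 0.332
gripper_force: 0.0
```

Run:
```python
from h import *
s=sensors.observe(); print(s['position'],s['ee_rot'],s['force'],s['width'])
a,b=optics.get_image('scene'),optics.get_image('top')
m=a[238:252,250:268].astype(int); print((m[...,2]-(m[...,0]+m[...,1])//2)[3:10])
cv2.imwrite('pics/c5.png',np.hstack([cv2.resize(a[190:290,220:320],(400,400),interpolation=2),cv2.resize(b[160:240,230:310],(400,400),interpolation=2)]))
```

```text
[0.48151411 0.04084483 0.29923245] [ 3.14042731  0.07738989 -0.0043385 ] [ 0.16065014  0.36745754 -0.48848795] 0.332127550490262
[[ 56  41  31  25  24  22  21  20  18  19  20  14  19  26  27  32  49  73]
 [ 30  26  24  23  24  24  23  21  21  20  21  18  24  25  26  27  31  46]
 [ 25  22  23  24  23  24  24  26  33  37  30  26  25  25  27  26  28  31]
 [ 22  25  24  24  24  24  25  38  62  81  61  36  27  26  26  25  27  28]
 [ 23  24  23  25  24  23  29  46  83 101  64  34  27  27  27  26  27  26]
 [ 27  23  23  23  24  24  22  28  40  38  19  11  14  24  25  27  26  26]
 [ 34  26  23  23  24  19  10   8   7   7   6   5   8  17  27  26  27  28]]
```

View pics/c5.png

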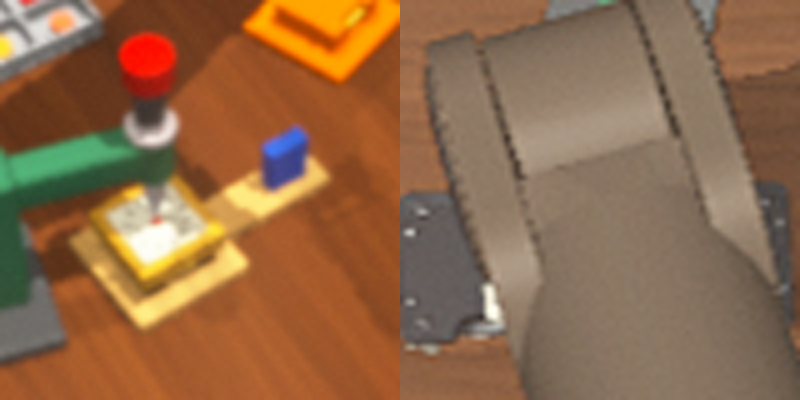

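The holder is unmoved and the dot is centred under the tip. Next I move above the knob with closed fingers.

>>> arm_command:
  deltas: [0,0,0,0.04,0.003,0,0,0,0,0,0.08,0.006,0,0,0,0,0,0.11,0.008,0,0,0,0,0,0.117,0.008,0,0,0,0,0,0.117,0.008,0,0,0,0,0,0.117,0.008,-0.02,0,0,0,0,0.117,0.008,-0.038,0,0,0,0,0.117,0.008,-0.042,0,0,0,0,0.117,0.008,-0.042,0,0,0,0,0.117,0.008,-0.042,0]

```text
clock: 8.55
position: [0.5993, 0.0492, 0.2597]
ee_rot: [-3.141, -0.077, -0.001]
force: [-0.1, 0.8, 0.3]
width: 0.01
gripper_force: 0.0
```

Run:
```python
from h import *
s=sensors.observe(); print(s['position'],s['force'],s['width'])
a=optics.get_image('scene')
cv2.imwrite('pics/c6.png',cv2.resize(a[170:270,210:310],(600,600),interpolation=2))
```

```text
[0.59928721 0.04915208 0.25972821] [-0.07956762  0.80975058  0.25571432] 0.010110960121308046
```

View pics/c6.png

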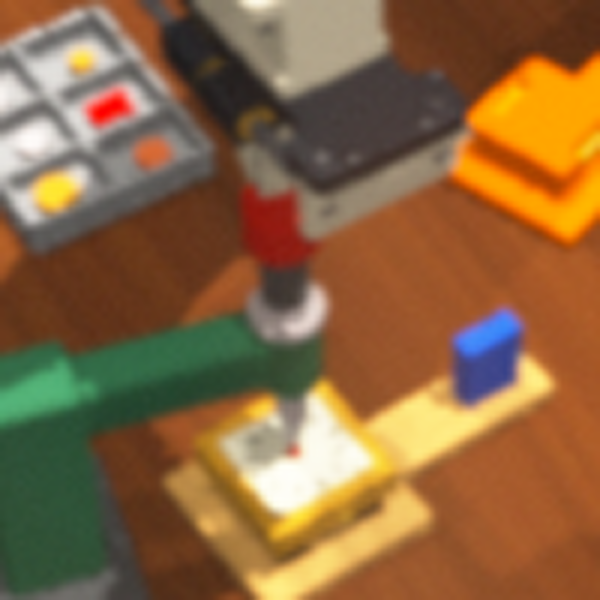

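Fingertips are centred above the knob. Pressing in steps.

>>> arm_command:
  deltas: [0,0,0,0,0,-0.005,0,0,0,0,0,0,-0.01,0,0,0,0,0,0,-0.013,0,0,0,0,0,0,-0.016,0,0,0,0,0,0,-0.019,0,0,0,0,0,0,-0.022,0,0,0,0,0,0,-0.025,0,0,0,0,0,0,-0.025,0]

```text
clock: 9.4
position: [0.5995, 0.0491, 0.234]
ee_rot: [3.141, 0.077, 0.001]
force: [-0.9, -0.6, 9.1]
width: 0.007
gripper_force: 4.4
```

>>> arm_command:
  deltas: [0,0,0,0,0,-0.001,0,0,0,0,0,0,-0.002,0,0,0,0,0,0,-0.003,0,0,0,0,0,0,-0.004,0,0,0,0,0,0,-0.005,0,0,0,0,0,0,-0.005,0]

```text
clock: 10.0
position: [0.5996, 0.0491, 0.2298]
ee_rot: [3.14, 0.077, 0.002]
force: [-4.5, -1.2, 13.4]
width: 0.006
gripper_force: 6.7
```

>>> arm_command:
  deltas: [0,0,0,0,0,-0.001,0,0,0,0,0,0,-0.002,0,0,0,0,0,0,-0.003,0,0,0,0,0,0,-0.003,0]

```text
clock: 10.4
position: [0.5996, 0.0491, 0.2272]
ee_rot: [3.14, 0.077, 0.002]
force: [-5.1, -2.7, 16.6]
width: 0.006
gripper_force: 8.0
```

>>> arm_command:
  deltas: [0,0,0,0,0,-0.001,0,0,0,0,0,0,-0.002,0,0,0,0,0,0,-0.002,0,0,0,0,0,0,-0.002,0]

```text
clock: 10.8
position: [0.5995, 0.0491, 0.2244]
ee_rot: [3.141, 0.077, 0.001]
force: [-2.4, -1.4, 8.5]
width: 0.004
gripper_force: 4.3
```

>>> arm_command:
  deltas: [0,0,0,0,0,-0.001,0,0,0,0,0,0,-0.002,0,0,0,0,0,0,-0.002,0,0,0,0,0,0,-0.002,0]

```text
clock: 11.2
position: [0.5995, 0.0491, 0.2226]
ee_rot: [3.14, 0.077, 0.001]
force: [-3.0, -1.5, 10.3]
width: 0.01
gripper_force: 5.3
```

The force dropped from 16.6 N to 8.5 N, so the bezel has snapped. I'll build up the holding force.

>>> arm_command:
  deltas: [0,0,0,0,0,-0.001,0,0,0,0,0,0,-0.002,0,0,0,0,0,0,-0.003,0,0,0,0,0,0,-0.004,0,0,0,0,0,0,-0.005,0,0,0,0,0,0,-0.006,0,0,0,0,0,0,-0.006,0,0,0,0,0,0,-0.006,0,0,0,0,0,0,-0.006,0,0,0,0,0,0,-0.006,0]

```text
clock: 12.2
position: [0.5996, 0.0491, 0.2174]
ee_rot: [3.14, 0.077, 0.002]
force: [-5.6, -2.4, 16.8]
width: 0.007
gripper_force: 8.3
```

Run:
```python
from h import *
s=sensors.observe(); print(s['position'],s['force'],s['width'])
a=optics.get_image('scene')
cv2.imwrite('pics/c7.png',cv2.resize(a[190:280,220:320],(600,540),interpolation=2))
```

```text
[0.59962237 0.0491178  0.21736568] [-5.61013463 -2.35270055 16.84507035] 0.006632170069118766
```

View pics/c7.png

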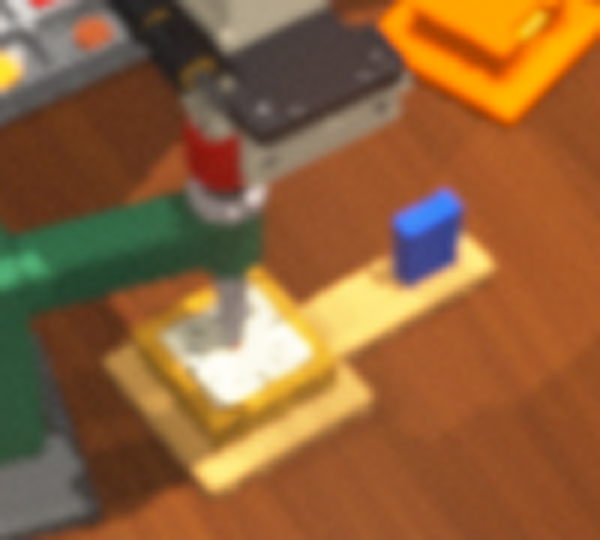

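The bezel is seated level with the tip on the dot. The force rises at the knob spring's own rate of 1.2 N/mm, so the ram has stopped moving. Handing in at 16.8 N.

```bash
python3 -c "
from cell import arm
print(arm.sign_off())"
```

```text
the job is handed in; nothing more can be done
None
```

I slid the holder under the press and snapped the bezel home (the push dropped from 16.6 N to 8.5 N), then handed the job in at about 12 s with the fingers holding the knob down at about 17 N; sign-off gave no verdict.

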